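Lock the roll tray home past the spring catch

TASK

Push the small wooden tray of rolls along its rack until it is fully home against the end stop. With the fingertips hold the rack's sprung steel catch down so the tray can slide over its teeth, then let go so that the teeth stand up again behind the tray and lock it in. Only press and push: do not lift or tip the tray, and leave the other things on the counter where they are.

Things in the scene. Friction and masses are not known exactly. Their poses are not given: they have to be found in the camera images.
- rack: Fixed pale wooden rack, an open-topped channel 345 mm long (x -213 to +132), 145 mm wide. x is the direction the tray is pushed, z up; origin on the counter, midway across, below the far face of the catch's teeth. Tray ledges: top at z 34, with an 84 mm wide gap between them where the catch lies. Side rails: inner faces y +-62.5, top z 50. No wall at the near end (x -213).
- stop (a point): Middle of the end stop's face, rack x +112 mm, z 48 mm; the stop's top is at z 62 mm.
- catch (a joint): Travel of the spring catch, m: 0 = up, grows as it is pressed straight down, 0.015 = bottomed; the spring pushes back with 4.2 N (up) to 9.5 N (bottomed). From 0.007 the teeth are below the tray's underside; 0.009 to 0.013 is a good working depth. While the tray lies over the teeth the catch cannot rise.
- press (a point): Point on top of the catch's steel press plate near its near end (rack x -195, y 0, z 29 mm when up); moves with the catch. The plate is 46 mm wide and runs along the channel's middle from rack x -203 to +12 mm at this height; pressing it anywhere lowers plate and teeth together, as one rigid part. At the start the plate lies bare behind the tray for 58 mm or more.
- teeth (a point): Point midway between the tops of the catch's two teeth, on their far face (rack x 0, y 0, z 41 mm when up, 7 mm above the ledges); moves with the catch. The teeth are 8 mm thick (x -8 to 0), at y +-27 to +-38 mm; the 54 mm between them is free above the plate, so fingertips may pass between.
- tray: Loose dark wooden tray with four rolls (fixed in it), 100 mm long in its x (the push direction, as the rack's), 120 mm wide, walls 24 mm high, rolls up to 34 mm, 0.3 to 0.52 kg. Origin: centre of its underside, at rack z 34 mm. It starts with its leading edge 12 to 37 mm short of the teeth; fully home its origin is at rack x +62 mm, its rear face 12 mm past the teeth's far face.
- tray_rear (a point): Middle of the tray's flat vertical rear face, where it is pushed: 12 mm above its underside, 50 mm behind its origin. The face is 120 mm wide, 24 mm high.
- jar: Bystander, not to be disturbed: capped glass jam jar, 60 mm across, 85 mm tall; origin at the centre of its underside.
- bun: Bystander, not to be disturbed: bun, 84 mm across, 51 mm tall; origin at the centre of its underside.
- sign: Bystander, not to be disturbed: small blank slate sign on a wooden foot 50 x 90 mm, 80 mm tall; origin at the centre of its underside.
- tongs: Bystander, not to be disturbed: steel serving tongs lying flat, 185 mm long along their x, 45 mm wide, 12 mm tall; origin at the centre of its underside.
- cup: Bystander, not to be disturbed: white cup, 72 mm across, 75 mm tall; origin at the centre of its underside.
- bowl: Bystander, not to be disturbed: white bowl, 96 mm across, 40 mm tall; origin at the centre of its underside.
- loaf: Bystander, not to be disturbed: small round dark loaf, 90 mm across, 47 mm tall; origin at the centre of its underside.
Things that resemble listed ones, but are neither listed nor needed, are in the scene too. What is shaped like the tray but purple is not meant.

How it is judged:
On the way, in this order (a step that is already met when the one before it is completed fails the run):
1. the fingers hold the catch down, teeth below the tray's underside, while the tray is still before the teeth (value of joint catch above 0.0065 m and contact force between the fingers and catch above 0.8 N and x of tray_rear in the frame of rack below -0.106 m), for 0.1 s.
2. the tray's leading edge has slid over the teeth while the fingers still hold the catch down (value of joint catch above 0.0065 m and contact force between the fingers and catch above 0.8 N and x of tray_rear in the frame of rack above -0.098 m), for 0.05 s.
At the end, for the whole second after the job is handed in: The tray rests flat on the ledges within 6 mm of the end stop (rear face more than 6 mm past the teeth), the catch is up again (joint below 2 mm), so its teeth stand behind the tray, and the tray is at rest (x of tray_rear in the frame of rack above 0.006 m and z of tray in the frame of rack between 0.031 and 0.037 m and angle between tray's own z axis and vertical below 0.04 rad and value of joint catch below 0.002 m and linear speed of tray below 0.01 m/s); the robot touches nothing.
It fails at once if the tray is lifted off its ledges by more than 8 mm (z of tray in the frame of rack above 0.042 m).
It fails at once if the tray is tipped by more than about 9 degrees (angle between tray's own z axis and vertical above 0.15 rad).
It fails at once if a bystander is moved more than 25 mm or tipped over (distance of any of jar, bun, sign, tongs, cup, bowl, loaf from where it was at the start of the episode above 0.025 m or angle between any of jar, bun, sign, tongs, cup, bowl, loaf's own z axis and vertical above 0.6 rad).
It also fails if it takes over 42 s, if anything falls off the work surface, if the arm or the gripper's body presses on something with over 40 N, if the wrist force passes 120 N, or if a joint passes its speed limit or range.

ROBOT

A 7-joint arm with a two-finger parallel gripper is mounted at the origin on the work surface. World frame = base frame: x ahead of the robot, y to its left, z up, the work surface at z = 0. Lengths are in m, angles in rad, forces in N, time in s.
With the tool pointing down it reaches from about 0.4 to 0.875 m from the base axis. Payload 19.3 kg.
Tool frame: the origin (TCP) lies at the very end of the fingers, on their centre line; the grasp point (between the pads) lies 19 mm behind it; z points along the fingers, x is the direction in which the jaws open and shut, and the axes are right-handed (so a half turn about z gives the same grasp; the last joint's range is limited). The gripper opens to 85 mm and grips with 20 to 120 N. Pads are 22 mm wide; open, the fingers measure 114 mm over their backs; the gripper's body (76 mm by 85 mm) begins 54 mm behind the grasp point. The pads swing forward as they close: fully open they stand 13 mm farther back than shut.
Start: joints at [1.197, 0.521, -0.036, 1.599, 0.021, 1.021, -0.113], TCP at [0.187, -0.596, 0.231] pointing down, gripper open.
Joint ranges: [-2.91, 2.91], [-0.3, 2.13], [-1.5, 1.42], [0.17, 2.43], [-1.26, 4.41], [0.16, 1.93], [-2.52, 2.52]. Speed limits (rad/s): [1.89, 1.89, 2.39, 2.39, 3.01, 3.01, 3.01].

INTERFACE

Orientations are given as [roll, pitch, yaw] about the fixed x, y, z axes, in that order (R = Rz(yaw) Ry(pitch) Rx(roll)).
In Python, from workcell import bot gives the robot as it stands.
- The arm moves only by the tool jog_arm, never from a script. Its argument "increments" is a list of rows, each an object of numbers: "wx", "wy", "wz": the turn, a rotation vector about the tool's x, y, z in degrees; "x", "y", "z": the shift along the tool's x, y, z in cm; "claw": the opening in per cent of the stroke, from 0 (shut) to 100 (fully open). A call has 1 to 10 rows; each row is the pose to reach, as a shift and turn from the pose measured when the call began, along the tool's axes at that moment; what a row does not reach only later rows make up. A row lasts 1/8 s, in which the tool goes at most 62.5 mm and 10.7 degrees, less where a joint would pass 70% of its speed; a pose out of reach is approached as far as the arm can. A call with a gripper value outside its range is refused whole. The fingers move at their own pace and stop on an object; "squeeze" is the grip in N (left out, the last holds). Time passes only in rows, so rows that repeat a pose let the fingers close. It gives the time, the measured TCP pose, the force and the opening at its end, in the units of the state.
- bot.observe(): the state, without advancing time (a new reading comes with each control period).
- bot.grab_frame(name): name is "scene" or "top" or "wrist"; returns a dict with "pixels" (384x512x3 uint8, red, green, blue), "fov_y" (degrees; the focal length in pixels is half the picture's height over the tangent of half this angle, whatever the lens; pixels are square), "cx", "cy" (the principal point, pixels), "origin" and "orientation" of the camera in the world. Camera axes: x right, y down, z forward; pixel columns grow to the right and rows downward; lengths in m; the calibration is good to about 2 mm. A picture is of the moment at which its call begins. There is no depth.
- bot.job_done(): hands the job in, once; it reports no verdict.
The state is a dict: "clock": time; "qpos": joint angles; "qd": joint speeds; "joint_efforts": joint torques, N m; "position": TCP position; "tool_rot": TCP orientation; "force": force on the tool from outside, world axes, zero at the start; "moment": the same for the moment, N m; "grip_width": finger opening in m.
Only numpy, scipy, OpenCV 4.12 (cv2) and the standard library are available. Lean on these libraries where they do the work, as an engineer would, in place of code of your own. Each camera call takes 0.05 s, during which the arm holds its last target.

## Working session

There is one attempt and no reset: what is moved stays moved. The work goes in short steps, Python scripts to look and compute and a tool call to move; the robot and the scene stay as the last step left them, time stands still between calls to the robot, and variables do not carry over. Pictures are saved under pics/ and viewed, and the job is handed in when it is done.

Besides the shell and the picture viewer there is one more tool, called by a JSON object that holds its "fn" and its "kwargs", one argument or row to a line. jog_arm: Moves the arm, as the interface text tells. Its arguments: {"type":"object","properties":{"increments":{"type":"array","items":{"type":"object","properties":{"wx":{"type":"number"},"wy":{"type":"number"},"wz":{"type":"number"},"x":{"type":"number"},"y":{"type":"number"},"z":{"type":"number"},"claw":{"type":"number"}}}},"squeeze":{"type":"number"}},"required":["increments"]}

```bash
mkdir -p pics; ls; cat > h.py <<'E'
import numpy as np, cv2
from workcell import bot
from scipy.spatial.transform import Rotation as R
def grab(name,fn=None):
    f=bot.grab_frame(name)
    if fn: cv2.imwrite('pics/'+fn,f['pixels'][:,:,::-1])
    return f
def Rm(o):
    o=np.array(o,float)
    if o.shape==(3,3): return o
    if o.size==4: return R.from_quat(o).as_matrix()
    return R.from_euler('xyz',o).as_matrix()
def foc(f): return f['pixels'].shape[0]/2/np.tan(np.radians(f['fov_y'])/2)
def ray(f,u,v):
    F=foc(f); d=Rm(f['orientation'])@np.array([(u-f['cx'])/F,(v-f['cy'])/F,1]); return np.array(f['origin']),d
def onplane(f,u,v,z):
    o,d=ray(f,u,v); return o+d*(z-o[2])/d[2]
def proj(f,p):
    F=foc(f); q=Rm(f['orientation']).T@(np.array(p)-f['origin']); return q[0]/q[2]*F+f['cx'],q[1]/q[2]*F+f['cy']
E
python3 - <<'E'
from h import *
print(bot.observe())
for n in ['scene','top','wrist']:
    f=grab(n,n+'0.png'); print(n,{k:v for k,v in f.items() if k!='pixels'})
E
```

```text
pics
{'clock': 0.0, 'qpos': array([ 1.19679943,  0.52203114, -0.0363421 ,  1.59998675,  0.0212106 ,
        1.02106239, -0.11280875]), 'qd': array([ 4.09874580e-05,  1.80124079e-03,  1.22732262e-04, -1.71790354e-04,
       -8.88456899e-04, -5.64504424e-04, -1.31800149e-03]), 'joint_efforts': array([-2.62608344e-03, -9.27158260e+01,  1.97912559e+00, -3.69948184e+01,
        1.78038608e-02,  8.03728122e-03,  1.08249940e-04]), 'position': array([ 0.18684256, -0.59608465,  0.2307225 ]), 'tool_rot': array([ 3.14151416e+00,  1.09949464e-03, -1.26700030e+00]), 'force': array([ 0.77452751,  0.60866784, -0.80014644]), 'moment': array([ 0.00692986, -0.03801687,  0.0184085 ]), 'grip_width': 0.08505835907540948}
scene {'fov_y': 55.68888259423728, 'cx': 254.20837092528544, 'cy': 191.13525317803484, 'origin': array([1.0302048 , 0.28114794, 0.57553728]), 'orientation': array([-2.37614211e+00, -2.23024186e-03,  2.12892625e+00])}
top {'fov_y': 49.99695250525635, 'cx': 250.8829041815422, 'cy': 199.7412244120074, 'origin': array([0.45703535, 0.03294288, 1.03791812]), 'orientation': array([-3.01226771, -0.01135798, -1.58675802])}
wrist {'fov_y': 66.79642122557087, 'cx': 256.5335219615316, 'cy': 192.14492087698338, 'origin': array([ 0.25027957, -0.57615932,  0.37396419]), 'orientation': array([ 2.87634675e+00,  1.31243094e-03, -1.26808455e+00])}
```

View pics/scene0.png

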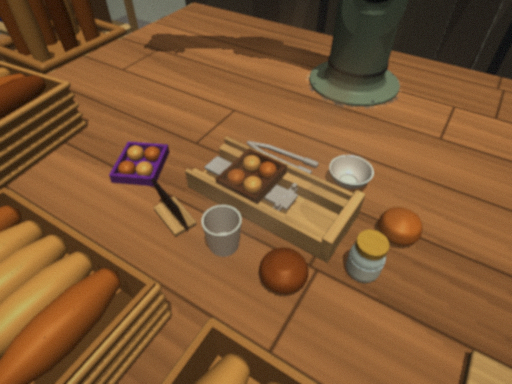

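View pics/top0.png

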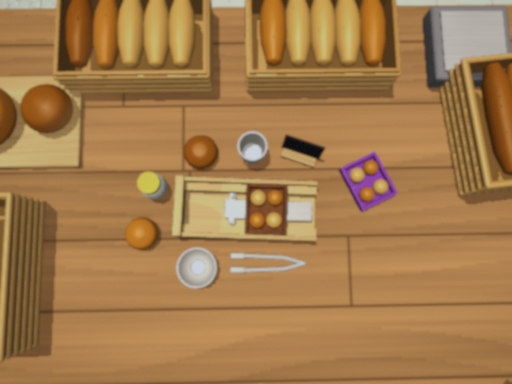

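View pics/wrist0.png

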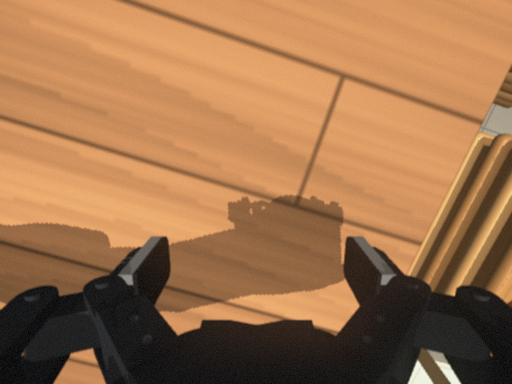

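The scene view shows the rack mid-table with the brown tray. In the top view the rack spans u 173–318, v 177–242 and is pushed leftward (world +y). The tray is at u 247–286 and the bare plate at u 287–313. I'll enlarge it to measure.

```bash
python3 - <<'E'
from h import *
f=bot.grab_frame('top');im=f['pixels'][165:255,160:330,::-1]
im=cv2.resize(im,None,fx=4.7,fy=4.7,interpolation=cv2.INTER_CUBIC)
cv2.imwrite('pics/crop1.png',im)
f=bot.grab_frame('scene');im=f['pixels'][130:260,180:370,::-1]
cv2.imwrite('pics/crop2.png',cv2.resize(im,None,fx=4.2,fy=4.2,interpolation=cv2.INTER_CUBIC))
E
```

```text
(no output)
```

View pics/crop1.png

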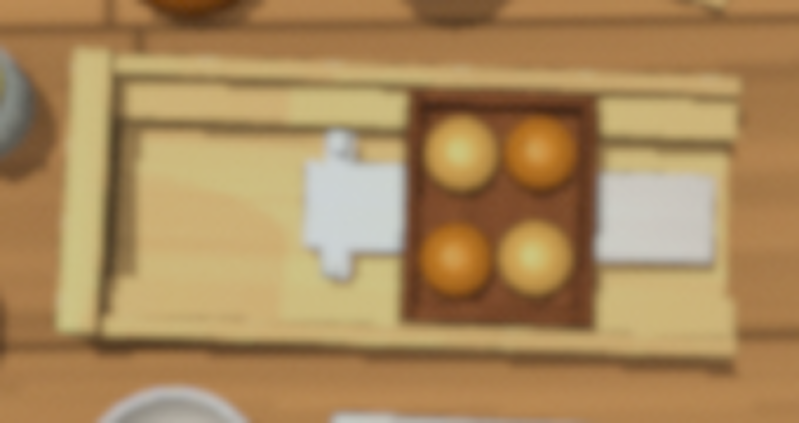

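View pics/crop2.png

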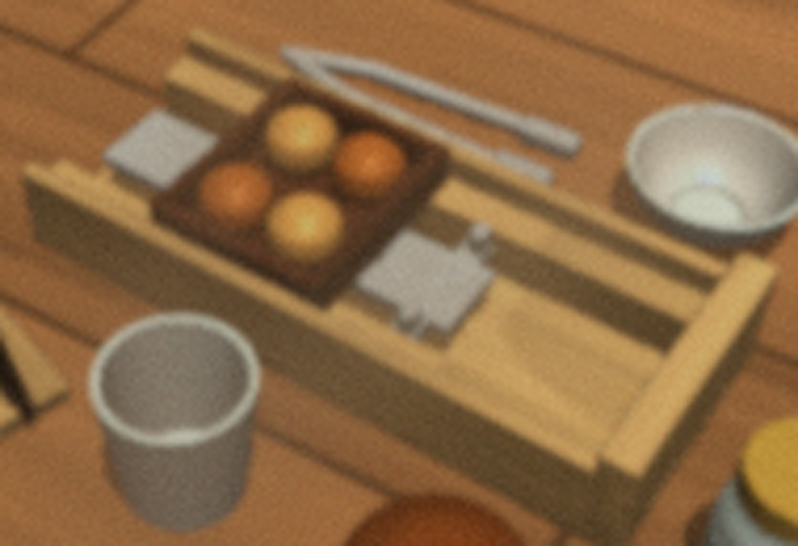

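```bash
python3 - <<'E'
from h import *
f=bot.grab_frame('top')
P={}
for n,u,v,z in [('stopinA',112,50,.062),('stopinB',98,332,.062),('railA',741,77,.05),('railB',735,357,.05),('plnearA',714,175,.029),('plnearB',712,264,.029),('plfarA',303,163,.029),('plfarB',301,248,.029),('trRA',597,98,.058),('trRB',592,328,.058),('trFA',411,92,.058),('trFB',403,323,.058)]:
    P[n]=onplane(f,160+(u+.5)/4.7-.5,165+(v+.5)/4.7-.5,z); print(n,P[n].round(4))
m=lambda a:(P[a+'A']+P[a+'B'])/2
for a in ['stopin','rail','plnear','plfar','trR','trF']: print(a,m(a).round(4))
d=m('plfar')-m('rail'); 
d2=m('stopin')-m('rail');print(np.degrees(np.arctan2(d2[1],d2[0])),np.linalg.norm(d2[:2]),'exp 325'); 
d3=m('plfar')-m('plnear');print(np.degrees(np.arctan2(d3[1],d3[0])),np.linalg.norm(d3[:2]),'exp 215')
for a in ['stopin','rail','plnear','trR','trF']:
    w=P[a+'A']-P[a+'B']; print(a,'ang',np.degrees(np.arctan2(w[1],w[0]))+90,np.linalg.norm(w[:2]))
import math
def fr(p,o,th):
    c,s=math.cos(th),math.sin(th);q=p[:2]-o;return np.array([c*q[0]+s*q[1],-s*q[0]+c*q[1]])
th=math.atan2(d2[1],d2[0])
ex=np.array([math.cos(th),math.sin(th)])
known={'stopin':112,'rail':-213,'plnear':-203,'plfar':12}
o=np.mean([m(a)[:2]-ex*k/1000 for a,k in known.items()],axis=0);print('origin',o,th)
for a in P: print(a,(fr(P[a],o,th)*1000).round(1))
E
```

```text
stopinA [0.6455 0.181  0.062 ]
stopinB [0.5017 0.1873 0.062 ]
railA [ 0.6291 -0.1429  0.05  ]
railB [ 0.4846 -0.1346  0.05  ]
plnearA [ 0.5806 -0.1305  0.029 ]
plnearB [ 0.5338 -0.1278  0.029 ]
plfarA [0.5901 0.0856 0.029 ]
plfarB [0.5454 0.087  0.029 ]
trRA [ 0.6178 -0.067   0.058 ]
trRB [ 0.5001 -0.0613  0.058 ]
trFA [0.6223 0.0284 0.058 ]
trFB [0.5041 0.0342 0.058 ]
stopin [0.5736 0.1842 0.062 ]
rail [ 0.5568 -0.1387  0.05  ]
plnear [ 0.5572 -0.1292  0.029 ]
plfar [0.5678 0.0863 0.029 ]
trR [ 0.5589 -0.0642  0.058 ]
trF [0.5632 0.0313 0.058 ]
87.0246158996845 0.3233519174017801 exp 325
87.19513536445042 0.21568702806258316 exp 215
stopin ang 87.50027096101641 0.14391295686095695
rail ang 86.68092982980588 0.14475936755733984
plnear ang 86.71702989404655 0.04696316855754455
trR ang 87.21323888793178 0.11786434993933673
trF ang 87.19703999309942 0.11833437859410689
origin [0.5676407  0.07353515] 1.518866077732902
stopinA [111.4 -72.2]
stopinB [110.2  71.7]
railA [-213.   -72.6]
railB [-212.1   72.2]
plnearA [-203.1  -23.6]
plnearB [-202.8   23.4]
plfarA [ 13.2 -21.8]
plfarB [12.2 22.9]
trRA [-137.8  -57.4]
trRB [-138.2   60.5]
trFA [-42.2 -56.9]
trFB [-42.6  61.4]
```

{"fn": "jog_arm", "kwargs": {
  "increments": [
    {"x": -3.5,"y": -4.8,"z": 0,"wz": -7,"claw": 0},
    {"x": -7,"y": -9.6,"z": 0,"wz": -14,"claw": 0},
    {"x": -10.5,"y": -14.4,"z": 0,"wz": -21,"claw": 0},
    {"x": -14,"y": -19.2,"z": 0,"wz": -28,"claw": 0},
    {"x": -17.5,"y": -24,"z": 0,"wz": -35,"claw": 0},
    {"x": -21,"y": -28.8,"z": 0,"wz": -42,"claw": 0},
    {"x": -24.5,"y": -33.6,"z": 1,"wz": -49,"claw": 0},
    {"x": -28,"y": -38.4,"z": 2,"wz": -56,"claw": 0},
    {"x": -31.5,"y": -43.2,"z": 3,"wz": -63,"claw": 0},
    {"x": -35,"y": -48,"z": 4,"wz": -69.6,"claw": 0}
  ],
  "squeeze": 30
}}

```text
schema error: expected keys wx, wy, wz, x, y, z, claw
```

All keys are needed.

{"fn": "jog_arm", "kwargs": {
  "increments": [
    {"x": -3.5,"y": -4.8,"z": 0,"wx": 0,"wy": 0,"wz": -7,"claw": 0},
    {"x": -7,"y": -9.6,"z": 0,"wx": 0,"wy": 0,"wz": -14,"claw": 0},
    {"x": -10.5,"y": -14.4,"z": 0,"wx": 0,"wy": 0,"wz": -21,"claw": 0},
    {"x": -14,"y": -19.2,"z": 0,"wx": 0,"wy": 0,"wz": -28,"claw": 0},
    {"x": -17.5,"y": -24,"z": 0,"wx": 0,"wy": 0,"wz": -35,"claw": 0},
    {"x": -21,"y": -28.8,"z": 0,"wx": 0,"wy": 0,"wz": -42,"claw": 0},
    {"x": -24.5,"y": -33.6,"z": 1,"wx": 0,"wy": 0,"wz": -49,"claw": 0},
    {"x": -28,"y": -38.4,"z": 2,"wx": 0,"wy": 0,"wz": -56,"claw": 0},
    {"x": -31.5,"y": -43.2,"z": 3,"wx": 0,"wy": 0,"wz": -63,"claw": 0},
    {"x": -35,"y": -48,"z": 4,"wx": 0,"wy": 0,"wz": -69.6,"claw": 0}
  ],
  "squeeze": 30
}}

```text
clock: 1.55
position: [0.5412, -0.1172, 0.1911]
tool_rot: [-3.141, -0.0, -0.049]
force: [0.1, -1.5, 0.5]
grip_width: -0.0
```

{"fn": "jog_arm", "kwargs": {
  "increments": [
    {"x": 1.65,"y": -2.7,"z": 4,"wx": 0,"wy": 0,"wz": 0,"claw": 0},
    {"x": 1.65,"y": -2.7,"z": 9,"wx": 0,"wy": 0,"wz": 0,"claw": 0},
    {"x": 1.65,"y": -2.7,"z": 12,"wx": 0,"wy": 0,"wz": 0,"claw": 0},
    {"x": 1.65,"y": -2.7,"z": 12,"wx": 0,"wy": 0,"wz": 0,"claw": 0},
    {"x": 1.65,"y": -2.7,"z": 12,"wx": 0,"wy": 0,"wz": 0,"claw": 0}
  ]
}}

```text
clock: 2.17
position: [0.5597, -0.0911, 0.0723]
tool_rot: [-3.142, -0.002, -0.049]
force: [-0.2, 0.0, 0.8]
grip_width: 0.0002
```

```bash
python3 - <<'E'
from h import *
s=bot.observe();print(s['position'],s['tool_rot'],s['force'])
f=bot.grab_frame('top');im=f['pixels'][150:270,160:330,::-1]
cv2.imwrite('pics/crop3.png',cv2.resize(im,None,fx=4.7,fy=4.7,interpolation=cv2.INTER_CUBIC))
f=bot.grab_frame('scene');im=f['pixels'][80:260,150:370,::-1]
cv2.imwrite('pics/crop4.png',cv2.resize(im,None,fx=3.3,fy=3.3,interpolation=cv2.INTER_CUBIC))
grab('wrist','w1.png')
E
```

```text
[ 0.55972549 -0.09109261  0.07231072] [-3.14150425e+00 -1.62883875e-03 -4.89000707e-02] [-0.21153536  0.00900905  0.76604774]
```

View pics/crop4.png

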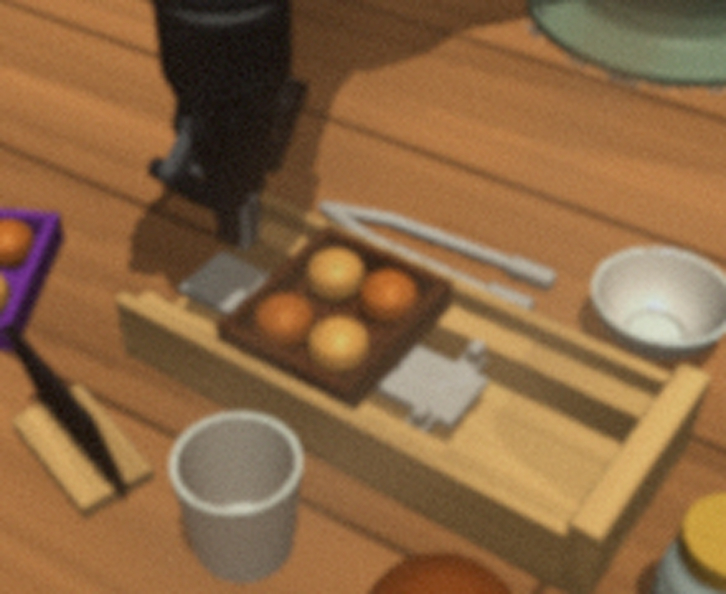

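View pics/w1.png

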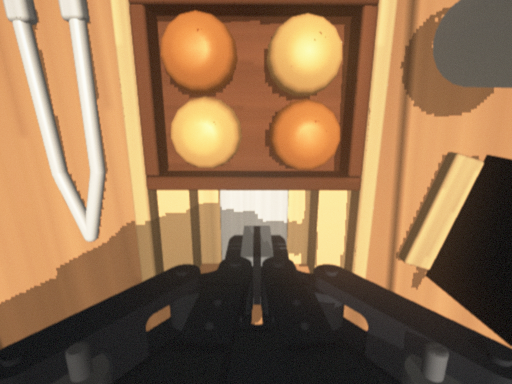

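Both views show the shut fingers centred over the bare plate (wrist: fingers at u≈257, plate u 220–290), about 15 mm behind the tray. Now pressing.

{"fn": "jog_arm", "kwargs": {
  "increments": [
    {"x": 0,"y": 0,"z": 3,"wx": 0,"wy": 0,"wz": 0,"claw": 0},
    {"x": 0,"y": 0,"z": 4.2,"wx": 0,"wy": 0,"wz": 0,"claw": 0},
    {"x": 0,"y": 0,"z": 4.8,"wx": 0,"wy": 0,"wz": 0,"claw": 0},
    {"x": 0,"y": 0,"z": 5.4,"wx": 0,"wy": 0,"wz": 0,"claw": 0},
    {"x": 0,"y": 0,"z": 5.4,"wx": 0,"wy": 0,"wz": 0,"claw": 0},
    {"x": 0,"y": 0,"z": 5.4,"wx": 0,"wy": 0,"wz": 0,"claw": 0}
  ]
}}

```text
clock: 3.08
position: [0.5598, -0.0914, 0.0191]
tool_rot: [3.141, -0.002, -0.049]
force: [-3.6, -0.2, 5.9]
grip_width: 0.0001
```

```bash
python3 - <<'E'
from h import *
s=bot.observe();print(s['position'],s['tool_rot'],s['force'])
f=bot.grab_frame('scene');im=f['pixels'][80:260,150:370,::-1]
cv2.imwrite('pics/crop5.png',cv2.resize(im,None,fx=3.3,fy=3.3,interpolation=cv2.INTER_CUBIC))
E
```

```text
[ 0.559848   -0.09144087  0.01910668] [ 3.14111877e+00 -2.24908183e-03 -4.93326751e-02] [-3.61216296 -0.23412993  5.92785011]
```

View pics/crop5.png

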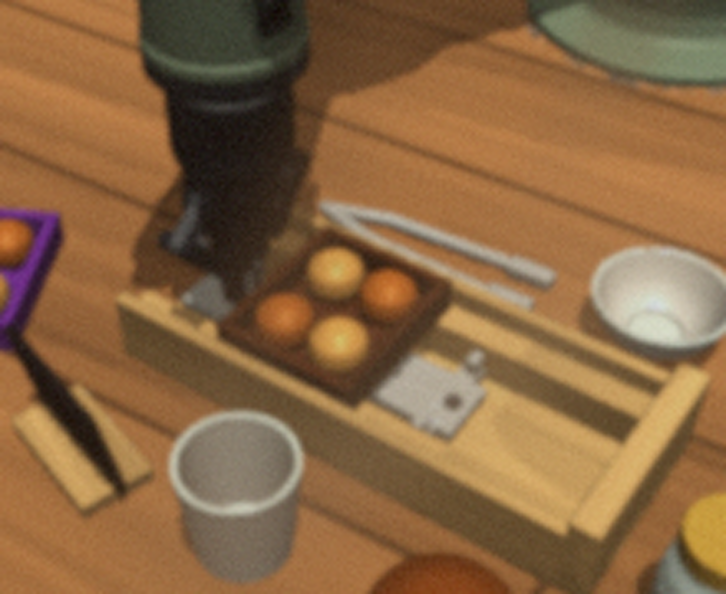

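The teeth are visibly lower, with the far tooth's top gone from v≈345 to 357. The catch is held, so I'll press slightly deeper and push.

{"fn": "jog_arm", "kwargs": {
  "increments": [
    {"x": 0,"y": 0,"z": 0.12,"wx": 0,"wy": 0,"wz": 0,"claw": 0},
    {"x": 0,"y": -0.5,"z": 0.12,"wx": 0,"wy": 0,"wz": 0,"claw": 0},
    {"x": 0,"y": -1.0,"z": 0.12,"wx": 0,"wy": 0,"wz": 0,"claw": 0},
    {"x": 0,"y": -1.6,"z": 0.12,"wx": 0,"wy": 0,"wz": 0,"claw": 0},
    {"x": 0,"y": -2.3,"z": 0.12,"wx": 0,"wy": 0,"wz": 0,"claw": 0},
    {"x": 0,"y": -3.0,"z": 0.12,"wx": 0,"wy": 0,"wz": 0,"claw": 0},
    {"x": 0,"y": -3.7,"z": 0.12,"wx": 0,"wy": 0,"wz": 0,"claw": 0},
    {"x": 0,"y": -4.4,"z": 0.12,"wx": 0,"wy": 0,"wz": 0,"claw": 0},
    {"x": 0,"y": -5.0,"z": 0.12,"wx": 0,"wy": 0,"wz": 0,"claw": 0}
  ]
}}

```text
clock: 4.25
position: [0.5631, -0.0424, 0.0189]
tool_rot: [3.14, -0.004, -0.05]
force: [-0.2, -5.8, 6.5]
grip_width: 0.0001
```

```bash
python3 - <<'E'
from h import *
s=bot.observe();print(s['position'],s['tool_rot'],s['force'])
f=bot.grab_frame('scene');im=f['pixels'][80:260,150:370,::-1]
cv2.imwrite('pics/crop6.png',cv2.resize(im,None,fx=3.3,fy=3.3,interpolation=cv2.INTER_CUBIC))
E
```

```text
[ 0.56310461 -0.04236564  0.0189166 ] [ 3.13993458 -0.00392431 -0.05011583] [-0.17488597 -5.84006634  6.46000658]
```

View pics/crop6.png

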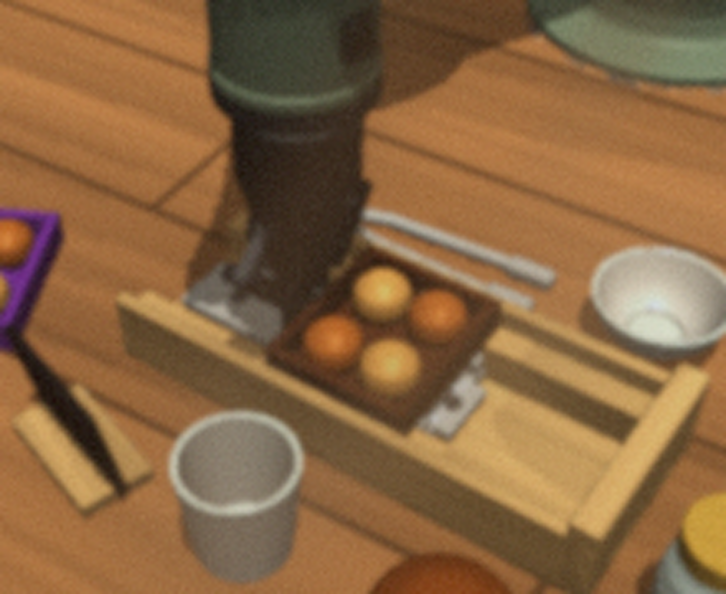

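The tray slid about 35 mm with little resistance and its leading edge is now at the teeth. Continuing.

{"fn": "jog_arm", "kwargs": {
  "increments": [
    {"x": 0,"y": -0.6,"z": 0.12,"wx": 0,"wy": 0,"wz": 0,"claw": 0},
    {"x": 0,"y": -1.2,"z": 0.2,"wx": 0,"wy": 0,"wz": 0,"claw": 0},
    {"x": 0,"y": -1.9,"z": 0.2,"wx": 0,"wy": 0,"wz": 0,"claw": 0},
    {"x": 0,"y": -2.6,"z": 0.2,"wx": 0,"wy": 0,"wz": 0,"claw": 0},
    {"x": 0,"y": -3.4,"z": 0.2,"wx": 0,"wy": 0,"wz": 0,"claw": 0},
    {"x": 0,"y": -4.2,"z": 0.2,"wx": 0,"wy": 0,"wz": 0,"claw": 0},
    {"x": 0,"y": -5.0,"z": 0.2,"wx": 0,"wy": 0,"wz": 0,"claw": 0},
    {"x": 0,"y": -5.8,"z": 0.2,"wx": 0,"wy": 0,"wz": 0,"claw": 0},
    {"x": 0,"y": -6.6,"z": 0.2,"wx": 0,"wy": 0,"wz": 0,"claw": 0},
    {"x": 0,"y": -7.4,"z": 0.2,"wx": 0,"wy": 0,"wz": 0,"claw": 0}
  ]
}}

```text
clock: 5.55
position: [0.5676, 0.0316, 0.0178]
tool_rot: [3.139, -0.005, -0.05]
force: [-0.5, -7.0, 7.1]
grip_width: 0.0002
```

```bash
python3 - <<'E'
from h import *
s=bot.observe();print(s['position'],s['tool_rot'],s['force'])
q=s['position'][:2]-[0.5676,0.0735];print(q@[.0519,.9987],q@[-.9987,.0519])
f=bot.grab_frame('scene');im=f['pixels'][80:260,150:370,::-1]
cv2.imwrite('pics/crop7.png',cv2.resize(im,None,fx=3.3,fy=3.3,interpolation=cv2.INTER_CUBIC))
E
```

```text
[0.56759644 0.03163677 0.01782726] [ 3.13935415 -0.00546565 -0.05039513] [-0.46405398 -7.00988568  7.14962839]
-0.04180898771902095 -0.002169144088014195
```

View pics/crop7.png

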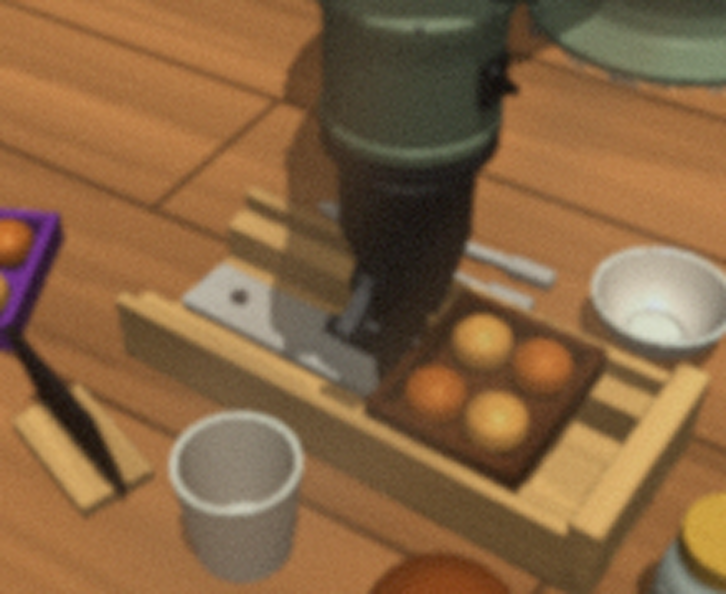

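Sliding cleanly, with about 43 mm left.

{"fn": "jog_arm", "kwargs": {
  "increments": [
    {"x": -0.05,"y": -0.7,"z": 0.0,"wx": 0,"wy": 0,"wz": 0,"claw": 0},
    {"x": -0.1,"y": -1.4,"z": 0.04,"wx": 0,"wy": 0,"wz": 0,"claw": 0},
    {"x": -0.1,"y": -2.1,"z": 0.05,"wx": 0,"wy": 0,"wz": 0,"claw": 0},
    {"x": -0.1,"y": -2.7,"z": 0.05,"wx": 0,"wy": 0,"wz": 0,"claw": 0},
    {"x": -0.1,"y": -3.2,"z": 0.05,"wx": 0,"wy": 0,"wz": 0,"claw": 0},
    {"x": -0.1,"y": -3.6,"z": 0.05,"wx": 0,"wy": 0,"wz": 0,"claw": 0},
    {"x": -0.1,"y": -3.9,"z": 0.05,"wx": 0,"wy": 0,"wz": 0,"claw": 0},
    {"x": -0.1,"y": -4.0,"z": 0.05,"wx": 0,"wy": 0,"wz": 0,"claw": 0}
  ]
}}

```text
clock: 6.6
position: [0.5692, 0.0713, 0.0182]
tool_rot: [3.138, -0.007, -0.051]
force: [-0.8, -12.6, 9.4]
grip_width: -0.0002
```

```bash
python3 - <<'E'
from h import *
s=bot.observe();print(s['position'],s['tool_rot'],s['force'])
q=s['position'][:2]-[0.5676,0.0735];print(q@[.0519,.9987],q@[-.9987,.0519])
f=bot.grab_frame('scene');im=f['pixels'][80:260,200:390,::-1]
cv2.imwrite('pics/crop8.png',cv2.resize(im,None,fx=3.3,fy=3.3,interpolation=cv2.INTER_CUBIC))
E
```

```text
[0.56920608 0.07133627 0.01821856] [ 3.13808623 -0.00654659 -0.05056242] [ -0.82218607 -12.59245783   9.36209979]
-0.002077565692158581 -0.0017162938025333046
```

View pics/crop8.png

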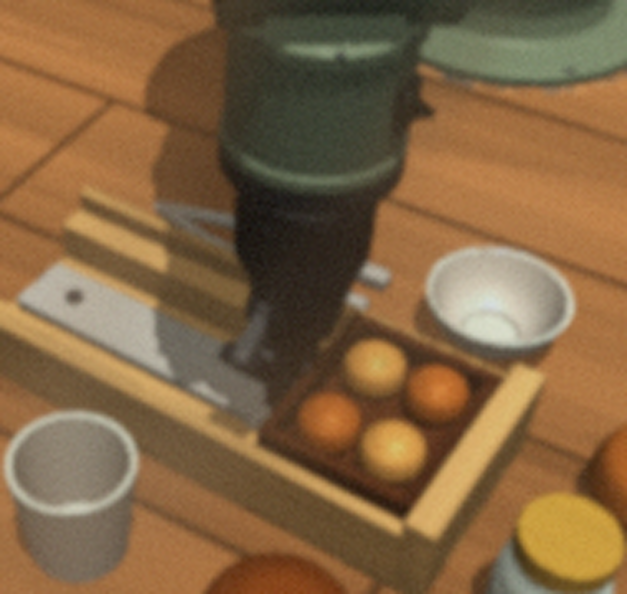

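The force along the push has risen to 12.6 N, so the tray is at or near the stop. Creeping in to confirm.

{"fn": "jog_arm", "kwargs": {
  "increments": [
    {"x": 0,"y": -0.2,"z": 0.0,"wx": 0,"wy": 0,"wz": 0,"claw": 0},
    {"x": 0,"y": -0.3,"z": 0.0,"wx": 0,"wy": 0,"wz": 0,"claw": 0},
    {"x": 0,"y": -0.3,"z": 0.0,"wx": 0,"wy": 0,"wz": 0,"claw": 0}
  ]
}}

```text
clock: 7.02
position: [0.5697, 0.0727, 0.0191]
tool_rot: [3.136, -0.007, -0.052]
force: [-2.7, -8.8, 9.9]
grip_width: -0.0002
```

```bash
python3 - <<'E'
from h import *
s=bot.observe();print(s['position'],s['force'])
q=s['position'][:2]-[0.5676,0.0735];print(q@[.0519,.9987],q@[-.9987,.0519])
E
```

```text
[0.56973109 0.07268526 0.01909347] [-2.73942033 -8.8081918   9.88430308]
-0.0007030724102455624 -0.002170608373780746
```

{"fn": "jog_arm", "kwargs": {
  "increments": [
    {"x": 0,"y": -0.3,"z": 0.1,"wx": 0,"wy": 0,"wz": 0,"claw": 0},
    {"x": 0,"y": -0.5,"z": 0.1,"wx": 0,"wy": 0,"wz": 0,"claw": 0},
    {"x": 0,"y": -0.5,"z": 0.1,"wx": 0,"wy": 0,"wz": 0,"claw": 0},
    {"x": 0,"y": -0.5,"z": 0.1,"wx": 0,"wy": 0,"wz": 0,"claw": 0}
  ]
}}

```text
clock: 7.52
position: [0.5697, 0.0727, 0.0191]
tool_rot: [3.13, -0.006, -0.056]
force: [-7.7, -26.0, 22.8]
grip_width: -0.0001
```

```bash
python3 - <<'E'
from h import *
s=bot.observe();print(s['position'],s['force'])
q=s['position'][:2]-[0.5676,0.0735];print(q@[.0519,.9987],q@[-.9987,.0519])
f=bot.grab_frame('top');im=f['pixels'][165:255,160:330,::-1]
cv2.imwrite('pics/crop9.png',cv2.resize(im,None,fx=4.7,fy=4.7,interpolation=cv2.INTER_CUBIC))
f=bot.grab_frame('scene');im=f['pixels'][150:260,250:370,::-1]
cv2.imwrite('pics/crop10.png',cv2.resize(im,None,fx=5,fy=5,interpolation=cv2.INTER_CUBIC))
E
```

```text
[0.56973186 0.07267269 0.01910651] [ -7.74246439 -26.00364391  22.7678017 ]
-0.0007155955405364065 -0.0021720270838600686
```

View pics/crop9.png

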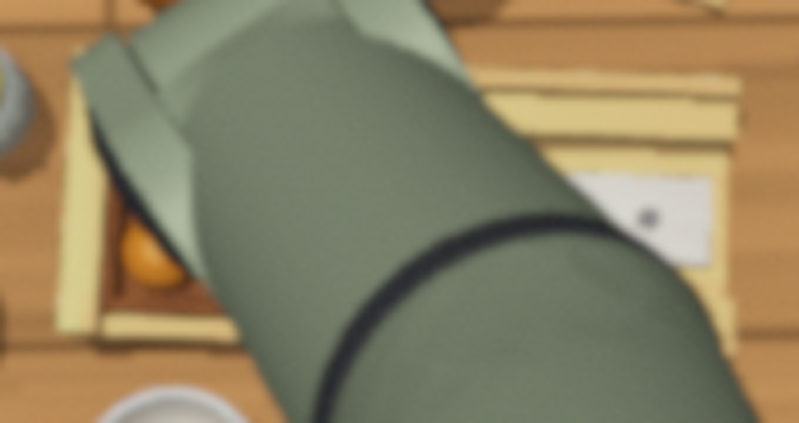

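View pics/crop10.png

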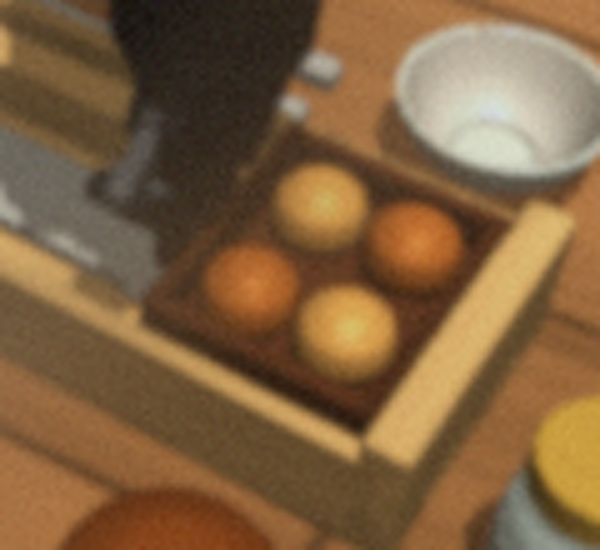

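The tray is hard against the stop: 26 N of push gives no motion, and no gap shows in the scene crop. I'll back off a few mm first so lifting doesn't drag the tray, then rise straight up.

{"fn": "jog_arm", "kwargs": {
  "increments": [
    {"x": 0,"y": 0.1,"z": 0,"wx": 0,"wy": 0,"wz": 0,"claw": 0},
    {"x": 0,"y": 0.3,"z": 0,"wx": 0,"wy": 0,"wz": 0,"claw": 0},
    {"x": 0,"y": 0.5,"z": 0,"wx": 0,"wy": 0,"wz": 0,"claw": 0},
    {"x": 0,"y": 0.5,"z": 0,"wx": 0,"wy": 0,"wz": 0,"claw": 0},
    {"x": 0,"y": 0.5,"z": -0.5,"wx": 0,"wy": 0,"wz": 0,"claw": 0},
    {"x": 0,"y": 0.5,"z": -1.2,"wx": 0,"wy": 0,"wz": 0,"claw": 0},
    {"x": 0,"y": 0.5,"z": -2.0,"wx": 0,"wy": 0,"wz": 0,"claw": 0},
    {"x": 0,"y": 0.5,"z": -5,"wx": 0,"wy": 0,"wz": 0,"claw": 0},
    {"x": 0,"y": 0.5,"z": -9,"wx": 0,"wy": 0,"wz": 0,"claw": 0},
    {"x": 0,"y": 0.5,"z": -14,"wx": 0,"wy": 0,"wz": 0,"claw": 0}
  ]
}}

```text
clock: 8.88
position: [0.5679, 0.069, 0.1602]
tool_rot: [3.13, -0.004, -0.056]
force: [0.6, -0.7, 0.4]
grip_width: 0.0001
```

{"fn": "jog_arm", "kwargs": {
  "increments": [
    {"x": 0,"y": 5,"z": -2,"wx": 0,"wy": 0,"wz": 0,"claw": 0},
    {"x": 0,"y": 10,"z": -3,"wx": 0,"wy": 0,"wz": 0,"claw": 0},
    {"x": -3,"y": 15,"z": -3,"wx": 0,"wy": 0,"wz": 0,"claw": 0},
    {"x": -6,"y": 20,"z": -3,"wx": 0,"wy": 0,"wz": 0,"claw": 0},
    {"x": -8,"y": 25,"z": -3,"wx": 0,"wy": 0,"wz": 0,"claw": 0},
    {"x": -8,"y": 30,"z": -3,"wx": 0,"wy": 0,"wz": 0,"claw": 0},
    {"x": -8,"y": 34,"z": -3,"wx": 0,"wy": 0,"wz": 0,"claw": 0},
    {"x": -8,"y": 34,"z": -3,"wx": 0,"wy": 0,"wz": 0,"claw": 0}
  ]
}}

```text
clock: 9.88
position: [0.4677, -0.2686, 0.194]
tool_rot: [3.129, -0.004, -0.06]
force: [-0.8, 0.2, 0.2]
grip_width: -0.0001
```

```bash
python3 - <<'E'
from h import *
s=bot.observe();print(s['position'],s['force'],abs(s['qd']).max())
f=bot.grab_frame('top');cv2.imwrite('pics/top2.png',f['pixels'][:,:,::-1]);im=f['pixels'][165:255,160:330,::-1]
cv2.imwrite('pics/crop11.png',cv2.resize(im,None,fx=4.7,fy=4.7,interpolation=cv2.INTER_CUBIC))
f=bot.grab_frame('scene');im=f['pixels'][130:260,180:370,::-1]
cv2.imwrite('pics/crop12.png',cv2.resize(im,None,fx=4.2,fy=4.2,interpolation=cv2.INTER_CUBIC))
E
```

```text
[ 0.46770861 -0.26858331  0.19403003] [-0.80484886  0.15086642  0.24839177] 0.048912379814737006
```

View pics/crop11.png

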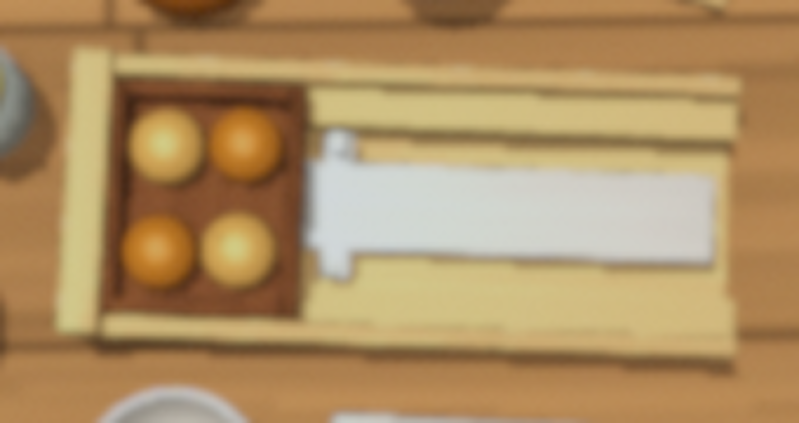

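View pics/crop12.png

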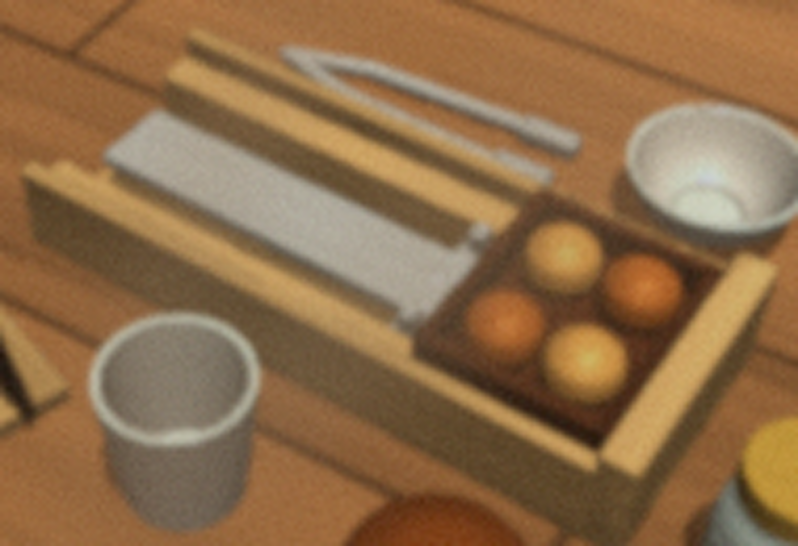

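View pics/top2.png

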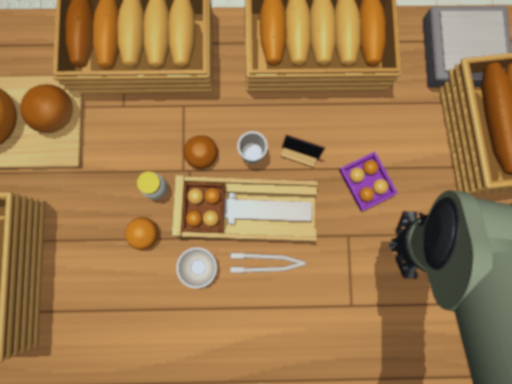

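The tray is flush with the stop and the teeth are back at their starting pixels (crop 480,237 and 412,318), behind the tray. The bystanders look unmoved. One last number, then I'll hand it in.

```bash
python3 - <<'E'
from h import *
f=bot.grab_frame('top')
for u,v in [(306,88),(298,318)]:
    p=onplane(f,160+(u+.5)/4.7-.5,165+(v+.5)/4.7-.5,.058)[:2]-[0.5676,0.0735]; print(p@[.0519,.9987])
s=bot.observe();print(abs(s['qd']).max(),s['force'])
bot.job_done()
E
```

```text
0.011700958866722126
0.01053866447169911
0.015997943256646212 [0.56993446 0.24681097 0.96579216]
the job is handed in; nothing more can be done
```

The tray is home against the end stop with the catch's teeth standing up behind it, and I handed the job in after about 10 s of the 42 s allowed. The interface reports no verdict.

**What I did:** I pressed the catch about 10–11 mm down with the shut fingertips on the bare plate. Then I slid along the plate, pushing the tray's rear face until 26 N gave no further motion. I backed the fingers off a few mm, lifted straight up and moved clear.

**Last checks:**
- **Tray position:** its rear face measures at rack x of about +11 mm. Fully home is +12 mm and the requirement is more than +6 mm.
- **Catch:** the teeth are back at their starting place in the image, so the catch is up.
- **Surroundings:** the bystanders look unmoved by eye, and the arm is clear with about zero contact force.

**Doubtful readings:**
- **Spring force:** when I first pressed, I read about 5–6 N, less than the roughly 7.7 N expected at that depth. The picture and the tool height both showed the catch at working depth.
- **Final push:** the vertical force rose to 23 N without the fingers sinking. I took this as friction on the tray face; I did not confirm the cause, and it eased once I backed off.

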